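Unload the dish carousel into one covered pile

ROBOT

A 6-joint arm with a two-finger parallel gripper is mounted at the origin on a cart in front of the work surface, level with it; the furniture and walls round the work are solid. World frame = base frame: x ahead of the robot, y to its left, z up, the work surface at z = 0. Lengths are in m, angles in rad, forces in N, time in s.
With the tool pointing down it reaches from about 0.275 to 0.875 m from the base axis. Payload 12.5 kg.
Tool frame: the origin (TCP) lies at the very end of the fingers, on their centre line; the grasp point (between the pads) lies 19 mm behind it; x points along the fingers, y is the direction in which the jaws open and shut, and the axes are right-handed (so a half turn about x gives the same grasp; the last joint's range is limited). The gripper opens to 85 mm and grips with 20 to 120 N. Pads are 22 mm wide; open, the fingers measure 114 mm over their backs; the gripper's body (76 mm by 85 mm) begins 54 mm behind the grasp point. The pads swing forward as they close: fully open they stand 13 mm farther back than shut.
Start: joints at [-1.372, 0.351, 1.652, -0, 1.139, -0.085], TCP at [0.154, -0.528, 0.231] pointing down, gripper open.
Joint ranges: [-2.75, 2.75], [-0.79, 2.1], [0.01, 2.65], [-1.57, 4.71], [0.07, 3.14], [-2.87, 2.87]. Speed limits (rad/s): [2.22, 2.22, 2.79, 3.14, 3.14, 3.14].

INTERFACE

Orientations are given as a 3x3 rotation matrix whose columns are the frame's x, y, z axes.
In Python, from bench import manip gives the robot as it stands. Calls block until the motion is done:
- manip.move_ptp(position, orientation): joint-space move of the TCP to a pose.
- manip.move_l(position, attitude=None, max_speed=0.15): straight line of the TCP; attitude=None keeps the orientation; max_speed is the mean speed in m/s.
- manip.move_j(angles): joint-space move.
- manip.set_gripper(opening, effort=None): opening from 0.0 (shut) to 1.0 (fully open); effort is the grip in N (None keeps the last); returns when the fingers have stopped.
- manip.dwell(seconds).
- manip.inverse_kinematics(position, orientation): joint angles nearest the present ones, or None.
- manip.grab_frame(name): name is "scene" or "top" or "wrist"; returns (picture, depth): 384x512x3 uint8, red, green, blue; 384x512 float32, m along the optical axis (not along the pixel's ray), 0 where there is no reading.
- manip.get_calibration(name): a dict with "camera_matrix" (3x3 intrinsics, pixels), "k1" (the pictures are not rectified: a ray, as slopes to the right and down, at radius r is drawn at 1 + k1 r^2 times it, then the intrinsics apply), "R" (3x3) and "t" (3): a world point X has camera coordinates R X + t. Camera axes: x right, y down, z forward; pixel columns grow to the right and rows downward; lengths in m; the calibration is good to about 2 mm. A picture is of the moment at which its call begins: read the wrist's pose just before it. get_calibration takes no time and is no camera call; for the wrist camera it gives the pose at the moment of the call.
A pose or a line that the arm cannot do raises manip.Unreachable and nothing moves.
- manip.sign_off(): hands the job in, once; it reports no verdict.
Trained networks look in the newest picture that a camera, given by its name, has taken for a name from the list of things; names that differ only in an ending like _2 or _b are one class to them, and where a whole thing is asked for, a point or a joint stands for the part that bears it (a point fixed in the world has none). Each returns a list of dicts, best first, with "confidence" (0 to 1); they miss things now and then, are a little off and sometimes report something else, mostly with a low value. They report only what shows in the picture. A call takes as long as a camera call.
- manip.look_for(camera, name): "at" ([x, y, z] in m, in world coordinates, good to about 4 mm: the middle of the surface that is visible of it).
Readings, each from a call of its own:
- manip.current_time(): time.
- manip.current_qpos(): joint angles.
- manip.current_joint_vel(): joint speeds.
- manip.current_joint_torque(): joint torques, N m.
- manip.current_ee_pos(): TCP position.
- manip.current_tcp_rot(): TCP orientation.
- manip.current_force(): force on the tool from outside, world axes, zero at the start.
- manip.current_ft_torque(): the same for the moment, N m.
- manip.current_grip_width(): opening from 0.0 (shut) to 1.0 (fully open).
Only numpy, scipy, OpenCV 4.12 (cv2) and the standard library are available. Lean on these libraries where they do the work, as an engineer would, in place of code of your own. Each camera call takes 0.05 s, during which the arm holds its last target.

TASK

Empty the Petri-dish carousel: turn it by its pointed knob until each pocket that holds a dish comes to the cut-out in the clear cover, take the dish out there, and stack all the dishes squarely on one another in one pile in the middle of the round stand, with the loose steel cover plate squarely on top of the last dish. When the carousel is empty, leave it parked with the knob's point aimed straight at the middle of the cut-out. Leave the other things on the bench where they are.

Things in the scene. Friction and masses are not known exactly. Their poses are not given: they have to be found in the camera images.
- dish1_c (a point): closed clear-white Petri dish, a plain disc 58 across and 15 high, 18 g; point at its centre, half-way up. It may be absent this time (None). Grip it across its 58 diameter.
- dish2_c (a point): closed clear-white Petri dish, a plain disc 58 across and 15 high, 18 g; point at its centre, half-way up. It may be absent this time (None). Grip it across its 58 diameter.
- dish3_c (a point): closed clear-white Petri dish, a plain disc 58 across and 15 high, 18 g; point at its centre, half-way up. It may be absent this time (None). Grip it across its 58 diameter.
- dish4_c (a point): closed clear-white Petri dish, a plain disc 58 across and 15 high, 18 g; point at its centre, half-way up. It may be absent this time (None). Grip it across its 58 diameter.
- dish5_c (a point): closed clear-white Petri dish, a plain disc 58 across and 15 high, 18 g; point at its centre, half-way up. It may be absent this time (None). Grip it across its 58 diameter.
- pocket0 (a point): centre of the floor of pocket 0 of the turntable. The five equal pockets lie 72 degrees apart, 88 mm from the turning axis. This is the home pocket: the knob's point aims over it; it may hold a dish or none.
- pocket1 (a point): centre of the floor of pocket 1 of the turntable. A black mat with four steel nubs 5 high round it, diagonally (not radially or tangentially). A dish in it stands on this floor, its centre 7.5 mm above this point.
- pocket2 (a point): centre of the floor of pocket 2 of the turntable. A black mat with four steel nubs 5 high round it, diagonally (not radially or tangentially). A dish in it stands on this floor, its centre 7.5 mm above this point.
- pocket3 (a point): centre of the floor of pocket 3 of the turntable. A black mat with four steel nubs 5 high round it, diagonally (not radially or tangentially). A dish in it stands on this floor, its centre 7.5 mm above this point.
- pocket4 (a point): centre of the floor of pocket 4 of the turntable. A black mat with four steel nubs 5 high round it, diagonally (not radially or tangentially). A dish in it stands on this floor, its centre 7.5 mm above this point.
- gap (a point): fixed point at the level of the pocket floors (24 mm above the bench) where a pocket lies when it is in the middle of the cut-out in the clear cover. x axis: from here through the turning axis (88 mm away) to the back of the housing; y: along the cut-out. Gripping a dish here along y leaves about 55 mm free beside it on each side.
- plate_c (a point): cover plate of the pile: plain solid steel disc 58 across, 14 high, 0.15 kg, both faces alike, lying on the bench near the stand; point at its centre, half-way up. Grip it across its diameter.
- housing: white square carousel housing, 268 x 268, fixed; origin under its centre, on the turning axis. Its clear cover, 4 thick, has its top 51 mm above the bench and covers everything but a cut-out 170 wide along y, from the housing's front (-x) edge to 52 mm before the axis. A dish can be lifted out only there.
- knob (a point): bar knob on the turning axis, above the cover: 16 thick, 52 long, from 56 to 90 mm above the bench; this point: on the axis, 76 mm above the bench. x axis: along the bar to its pointed end, which aims at pocket 0. Grip it across its thickness (its y axis). It turns the table freely both ways, without end or detents, and stays where it is left.
- stand_top (a point): centre of the top of the stand: a loose flat round aluminium disc 70 across, 6 high, 0.5 kg, with a black mat 54 across in the middle. z axis up.
- timer: bystander, to be left alone: square white bench timer, 62 x 62 x 20 (mm); origin under its centre
- marker: bystander, to be left alone: marker pen, 125 long (mm); origin under its centre
- tape: bystander, to be left alone: roll of tape lying flat, 104 across, 25 high (mm); origin under its centre
- amber: bystander, to be left alone: amber glass bottle with white cap, 57 across, 114 tall (mm); origin under its centre
- small_beaker: bystander, to be left alone: small beaker, 46 across, 57 tall (mm); origin under its centre

How it is judged:
By the outcome, as a careful person would: the job done as asked, in the order asked, and still so for the second after the job is handed in, with the robot touching nothing.
Of dish1, dish2, dish3, dish4, dish5 only 3 to 5 are there at a start; the rules pass over those that are not, and their reading is None.
At some moment in a run one of stand may be knocked a few centimetres aside while the robot is not near it.
Once in a run the grip may slacken for a moment while it holds something.
It also fails if it takes over 210 s, if anything falls off the work surface, if the arm or the gripper's body presses on something with over 40 N, if the wrist force passes 120 N, or if a joint passes its speed limit or range.

## Working session

There is one attempt and no reset: what is moved stays moved. The work goes in short steps, each a Python script; the robot and the scene stay as the last script left them, time stands still between calls to the robot, and variables do not carry over. Pictures are saved under pics/ and viewed, and the job is handed in when it is done.

```bash
ls -la && mkdir -p pics
python3 - <<'E'
from bench import manip
import cv2, numpy as np
print(manip.current_time())
for c in ["scene","top","wrist"]:
    im,d=manip.grab_frame(c)
    cv2.imwrite(f"pics/a_{c}.png",im[:,:,::-1])
    k=manip.get_calibration(c)
    print(c,np.round(k["camera_matrix"],1).tolist(),k["k1"],np.round(k["R"],3).tolist(),np.round(k["t"],3).tolist())
    if c!="wrist":
        for n in ["dish1_c","knob","housing","stand_top","plate_c","timer","marker","tape","amber","small_beaker","pocket0"]:
            print(n,[(np.round(r["at"],3).tolist(),round(r["confidence"],2)) for r in manip.look_for(c,n)][:6])
print(manip.current_time())
E
```

```text
total 12
drwxr-xr-x  3 agent agent 4096 Dec  7 00:03 .
drwxr-xr-x 23 root  root  4096 Dec  7 00:03 ..
drwxr-xr-x  2 agent agent 4096 Dec  7 00:03 pics
0.0
scene [[480.5, 0.0, 261.2], [0.0, 480.5, 192.6], [0.0, 0.0, 1.0]] -0.047708276120316286 [[-0.464, -0.886, -0.01], [-0.577, 0.31, -0.755], [0.672, -0.345, -0.655]] [0.225, 0.374, 1.415]
dish1_c []
knob [([0.52, 0.133, 0.027], 0.98)]
housing [([0.567, 0.187, 0.052], 0.93)]
stand_top []
plate_c []
timer [([0.436, -0.41, 0.017], 0.47)]
marker [([0.367, 0.027, 0.007], 0.38)]
tape [([0.516, -0.478, 0.021], 0.65)]
amber []
small_beaker [([0.464, 0.423, 0.036], 0.54)]
pocket0 [([0.524, 0.133, 0.027], 0.7)]
top [[386.5, 0.0, 254.6], [0.0, 386.5, 191.7], [0.0, 0.0, 1.0]] -0.02495211482202985 [[-0.004, -1.0, 0.006], [-0.987, 0.003, -0.162], [0.162, -0.007, -0.987]] [-0.027, 0.526, 1.443]
dish1_c []
knob [([0.513, 0.133, 0.025], 0.8), ([0.601, 0.165, 0.048], 0.22), ([0.376, -0.011, 0.015], 0.2)]
housing [([0.605, 0.164, 0.049], 0.75)]
stand_top [([0.578, -0.194, 0.006], 0.6)]
plate_c [([0.456, -0.191, 0.016], 0.57), ([0.51, 0.138, 0.024], 0.53)]
timer [([0.449, -0.414, 0.022], 0.57), ([0.503, 0.199, 0.037], 0.16)]
marker [([0.376, -0.009, 0.013], 0.61), ([0.447, -0.415, 0.02], 0.29)]
tape [([0.552, -0.465, 0.026], 0.56)]
amber [([0.38, -0.01, 0.009], 0.73), ([0.652, -0.412, 0.077], 0.57), ([0.448, -0.418, 0.021], 0.18)]
small_beaker [([0.476, 0.427, 0.023], 0.45)]
pocket0 [([0.509, 0.132, 0.022], 0.92)]
wrist [[298.1, 0.0, 252.3], [0.0, 298.1, 189.5], [0.0, 0.0, 1.0]] -0.027205690724698372 [[0.279, -0.96, 0.0], [-0.915, -0.266, 0.305], [-0.293, -0.085, -0.952]] [-0.55, -0.039, 0.379]
1.25
```

View pics/a_scene.png

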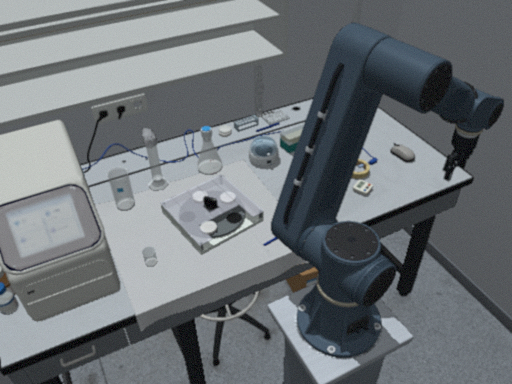

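View pics/a_top.png

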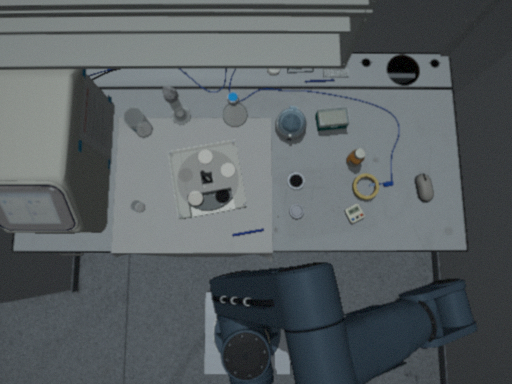

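View pics/a_wrist.png

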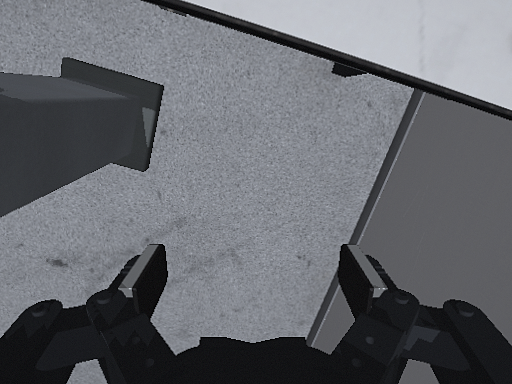

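```bash
cat > h.py <<'E'
from bench import manip
import cv2, numpy as np
def Rdown(yaw):
    # tool x down; tool y (jaw axis) along direction yaw in world
    y=np.array([np.cos(yaw),np.sin(yaw),0]); x=np.array([0,0,-1.]); z=np.cross(x,y)
    return np.column_stack([x,y,z])
def campos(k): return -k["R"].T@k["t"]
def ray(k,uv):
    K=np.array(k["camera_matrix"]); 
    p=np.array([(uv[0]-K[0,2])/K[0,0],(uv[1]-K[1,2])/K[1,1]]); s=p.copy()
    for _ in range(20): s=p/(1+k["k1"]*(s@s))
    return s
def pix2plane(k,uv,z):
    s=ray(k,uv); d=k["R"].T@np.array([s[0],s[1],1]); c=campos(k)
    return c+d*(z-c[2])/d[2]
def proj(k,X):
    c=np.array(k["R"])@np.asarray(X,float)+k["t"]; s=c[:2]/c[2]; s=s*(1+k["k1"]*(s@s)); K=np.array(k["camera_matrix"])
    return np.array([K[0,0]*s[0]+K[0,2],K[1,1]*s[1]+K[1,2]])
def world(k,depth):
    "per-pixel world xyz"
    H,W=depth.shape; K=np.array(k["camera_matrix"]); u,v=np.meshgrid(np.arange(W),np.arange(H))
    px=(u-K[0,2])/K[0,0]; py=(v-K[1,2])/K[1,1]; sx,sy=px.copy(),py.copy()
    for _ in range(10):
        f=1+k["k1"]*(sx**2+sy**2); sx=px/f; sy=py/f
    C=np.stack([sx*depth,sy*depth,depth],-1)
    return (C-k["t"])@np.array(k["R"])
def shot(cam,name):
    k=manip.get_calibration(cam); im,d=manip.grab_frame(cam)
    cv2.imwrite(f"pics/{name}.png",im[:,:,::-1]); np.savez(f"pics/{name}.npz",im=im,d=d,R=k["R"],t=k["t"],K=k["camera_matrix"],k1=k["k1"])
    return k,im,d
def load(name):
    z=np.load(f"pics/{name}.npz"); return dict(camera_matrix=z["K"],k1=float(z["k1"]),R=z["R"],t=z["t"]),z["im"],z["d"]
def find(cam,n): return [(np.round(r["at"],4).tolist(),round(r["confidence"],2)) for r in manip.look_for(cam,n)][:6]
E
python3 - <<'E'
from h import *
k=manip.get_calibration("wrist"); print("cam",campos(k),"tcp",manip.current_ee_pos(), manip.current_tcp_rot())
R=np.array(manip.current_tcp_rot()); print("cam in tool",R.T@(campos(k)-manip.current_ee_pos()), "axis in tool",R.T@k["R"][2])
c=cv2.imread("pics/a_top.png")[100:260,110:450]; 
cv2.imwrite("pics/a_topz.png",cv2.resize(c,None,fx=2.3,fy=2.3,interpolation=cv2.INTER_CUBIC))
for yaw in [0,np.pi/2,-np.pi/2,np.pi]:
    print(yaw, manip.inverse_kinematics([0.5,0.15,0.4],Rdown(yaw)))
E
```

```text
cam [ 0.22852596 -0.50624256  0.37302545] tcp [ 0.15401187 -0.5279978   0.23132235] [[ 3.41822699e-05  2.79962317e-01 -9.60010989e-01]
 [-8.08614997e-05 -9.60010986e-01 -2.79962319e-01]
 [-9.99999996e-01  8.71976759e-05 -1.01771819e-05]]
cam in tool [-1.41702308e-01 -1.17821518e-05 -7.76264367e-02] axis in tool [ 9.52446538e-01 -1.31783598e-04  3.04705719e-01]
0 [ 2.02260724e-01  1.78283791e-01  1.46748079e+00 -4.44089210e-16
  1.49582807e+00  2.02260724e-01]
1.5707963267948966 [ 2.02260724e-01  1.78283791e-01  1.46748079e+00 -4.44089210e-16
  1.49582807e+00 -1.36853560e+00]
-1.5707963267948966 [ 2.02260724e-01  1.78283791e-01  1.46748079e+00 -4.44089210e-16
  1.49582807e+00  1.77305705e+00]
3.141592653589793 None
```

View pics/a_topz.png

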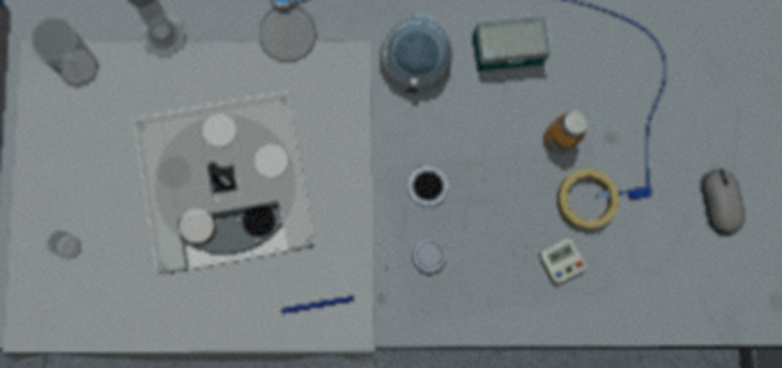

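Run:
```python
from h import *
manip.move_ptp([0.42,-0.19,0.33],Rdown(np.pi/2))
shot("wrist","b1"); 
for n in ["stand_top","plate_c"]: print(n,find("wrist",n))
manip.move_ptp([0.44,0.15,0.36],Rdown(np.pi/2))
shot("wrist","b2")
for n in ["dish1_c","knob","housing","pocket1"]: print(n,find("wrist",n))
print(manip.current_time())
```

```text
stand_top [([0.5753, -0.1948, 0.005], 0.68)]
plate_c [([0.4524, -0.1878, 0.0101], 0.63)]
dish1_c []
knob [([0.5093, 0.1422, 0.0207], 0.71)]
housing [([0.5843, 0.164, 0.0515], 0.86), ([0.516, 0.1359, 0.0196], 0.59)]
pocket1 [([0.5166, 0.1372, 0.0213], 0.81), ([0.4559, -0.1834, 0.0091], 0.47)]
4.6917
```

View pics/b1.png

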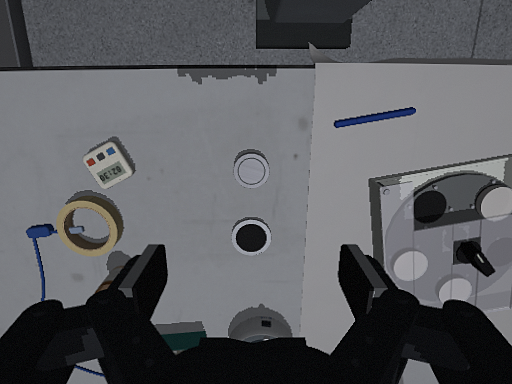

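View pics/b2.png

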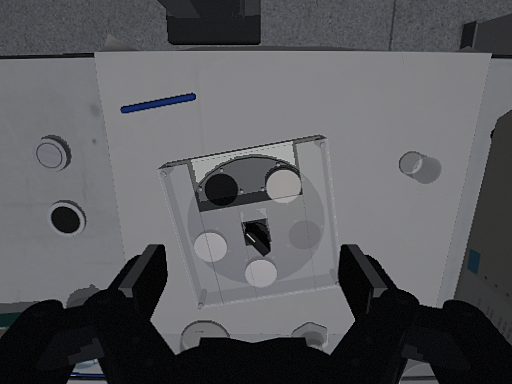

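Run:
```python
from h import *
k,im,d=load("b2")
c=im[120:320,150:350,::-1]; cv2.imwrite("pics/b2z.png",cv2.resize(c,None,fx=3,fy=3,interpolation=cv2.INTER_CUBIC))
W=world(k,d)
for uv in [(161,167),(325,137),(222,188),(282,185),(180,250),(245,215),(253,240),(200,150),(303,235),(258,185),(211,246),(261,272)]:
    print(uv,np.round(W[uv[1],uv[0]],3))
```

```text
(161, 167) [0.472 0.003 0.04 ]
(325, 137) [0.425 0.261 0.04 ]
(222, 188) [0.512 0.098 0.025]
(282, 185) [0.503 0.197 0.038]
(180, 250) [0.614 0.025 0.051]
(245, 215) [0.55  0.137 0.05 ]
(253, 240) [0.575 0.15  0.09 ]
(200, 150) [ 0.453  0.059 -0.004]
(303, 235) [0.586 0.233 0.05 ]
(258, 185) [0.507 0.158 0.024]
(211, 246) [0.607 0.078 0.049]
(261, 272) [0.657 0.164 0.051]
```

View pics/b2z.png

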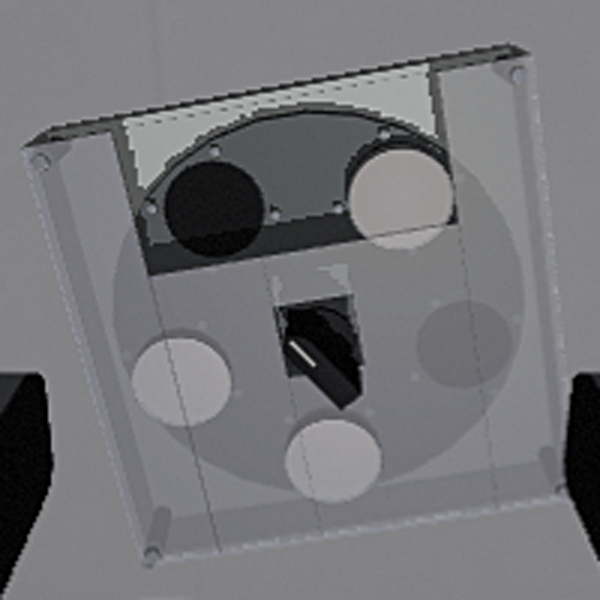

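Run:
```python
from h import *
from scipy.optimize import least_squares
k,im,d=load("b2")
obs=[((183,380),.039),((333,458),.039),((400,197),.039),((214,207),.024),((465,343),.024)]
P=[pix2plane(k,(150+(u+.5)/3-.5,120+(v+.5)/3-.5),z)[:2] for (u,v),z in obs]
P=np.array(P); print(P.round(4))
ang0=np.arctan2(*(P-P.mean(0)).T[::-1])
idx=np.round((ang0-ang0[0])/np.deg2rad(72)).astype(int)
f=lambda p:((p[:2]+.088*np.stack([np.cos(p[2]+idx*1.2566),np.sin(p[2]+idx*1.2566)],1))-P).ravel()
r=least_squares(f,[*P.mean(0),ang0[0]]); print(r.x,np.rad2deg(r.x[2]+idx*1.2566)%360,(f(r.x)*1000).round(1))
for n,(u,v),z in [("FL",(22,148),.051),("FR",(533,55),.051),("BL",(150,553),.051),("BR",(565,492),.051),("cutL",(122,127),.049),("cutBL",(148,262),.051),("cutR",(430,70),.051),("cutBR",(455,215),.051),("k white a",(290,343),.09),("k white b",(313,367),.09),("kend1",(285,310),.09),("kend2",(345,408),.09),("kright",(362,395),.09),("ktop",(318,310),.09)]:
    print(n,pix2plane(k,(150+(u+.5)/3-.5,120+(v+.5)/3-.5),z).round(4))
W=world(k,d); m=(W[...,2]>.08)&(W[...,2]<.1)&(abs(W[...,0]-.58)<.06)&(abs(W[...,1]-.16)<.06)
print(m.sum()); v,u=np.nonzero(m); print(u.min(),u.max(),v.min(),v.max())
Q=W[m][:,:2]; print(Q.mean(0),cv2.minAreaRect(Q.astype(np.float32)*1000), cv2.convexHull(Q.astype(np.float32)*1000)[:,0])
c=cv2.resize(im[190:270,225:290,::-1],None,fx=8,fy=8,interpolation=cv2.INTER_CUBIC); cv2.imwrite("pics/b2k.png",np.clip(c.astype(float)*2,0,255).astype(np.uint8))
```

```text
[[0.6136 0.0762]
 [0.6659 0.1635]
 [0.5029 0.1986]
 [0.5132 0.0961]
 [0.5975 0.2413]]
[ 0.57860468  0.15513878 -1.15481195] [293.83414916   5.83202569 149.82777876 221.83627262  77.82990223] [ 0.6 -1.6  0.3  0.6 -0.4  0.8 -0.1  0.3 -0.4 -0.1]
FL [4.723e-01 4.000e-04 5.100e-02]
FR [0.4247 0.262  0.051 ]
BL [0.7248 0.0526 0.051 ]
BR [0.6819 0.3007 0.051 ]
cutL [0.4618 0.0528 0.049 ]
cutBL [0.5357 0.0624 0.051 ]
cutR [0.4323 0.2105 0.051 ]
cutBR [0.5092 0.2268 0.051 ]
k white a [0.5647 0.1396 0.09  ]
k white b [0.5784 0.1513 0.09  ]
kend1 [0.5465 0.1372 0.09  ]
kend2 [0.6022 0.168  0.09  ]
kright [0.5946 0.1767 0.09  ]
ktop [0.5465 0.1538 0.09  ]
337
245 270 229 255
[0.57951791 0.15587915] ((579.9664306640625, 154.6285400390625), (51.25727844238281, 16.518991470336914), 41.57141876220703) [[602.35944 163.86649]
 [601.8847  168.5399 ]
 [596.41174 174.70625]
 [594.6408  176.23546]
 [593.04254 176.5778 ]
 [590.33636 174.8664 ]
 [583.1462  168.48906]
 [567.287   154.35564]
 [563.89844 151.3091 ]
 [562.52484 149.77248]
 [561.41046 148.2332 ]
 [560.9982  143.61719]
 [560.76746 140.54831]
 [560.8565  137.55084]
 [568.7226  137.50537]
 [569.6954  137.53026]
 [573.62915 139.00455]
 [575.9889  140.50143]
 [581.5116  145.10007]
 [597.50616 159.14525]]
```

View pics/b2k.png

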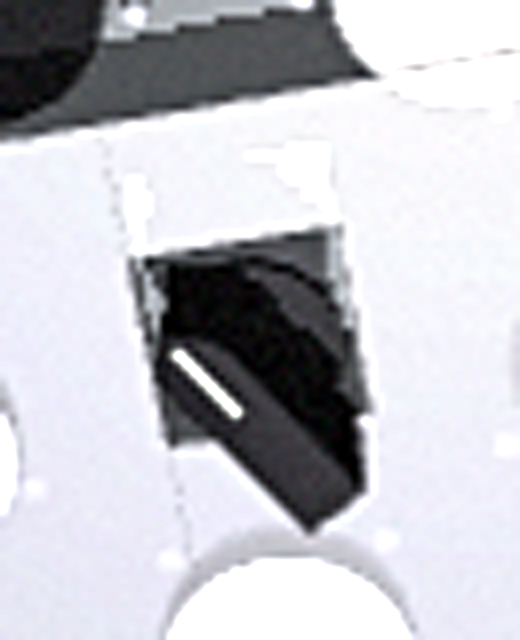

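Run:
```python
from h import *
manip.move_ptp([0.52,0.145,0.36],Rdown(np.deg2rad(100)))
k,im,d=shot("wrist","c1"); print(manip.current_ee_pos(), manip.current_time())
W=world(k,d); m=(W[...,2]>.043)&(W[...,2]<.056)&(abs(W[...,0]-.58)<.2)&(abs(W[...,1]-.155)<.2)
m=cv2.morphologyEx(m.astype(np.uint8),cv2.MORPH_OPEN,np.ones((3,3)))>0
print(cv2.minAreaRect((W[m][:,:2]*1000).astype(np.float32)))
cv2.imwrite("pics/c1m.png",m*255)
m=(W[...,2]>.08)&(W[...,2]<.1)&(abs(W[...,0]-.58)<.06)&(abs(W[...,1]-.16)<.06)
print(cv2.minAreaRect((W[m][:,:2]*1000).astype(np.float32)), np.median(W[m][:,2]))
```

```text
[0.51980989 0.14474398 0.35966067] 5.1583
((580.6828002929688, 154.7095184326172), (269.5473327636719, 269.6857604980469), 10.298011779785156)
((580.0656127929688, 154.93992614746094), (51.08830642700195, 16.05136489868164), 42.194602966308594) 0.08905525961418424[ WARN:0@2.367] global loadsave.cpp:1063 imwrite_ Unsupported depth image for selected encoder is fallbacked to CV_8U.
```

View pics/c1.png

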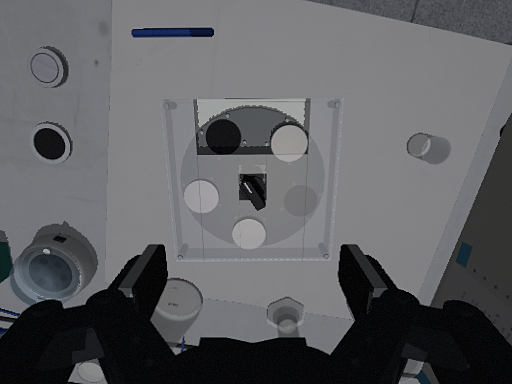

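View pics/c1m.png

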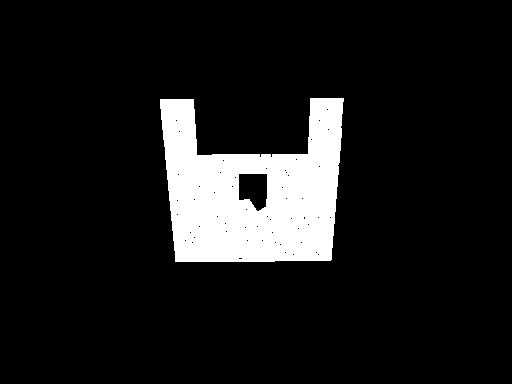

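```bash
cat >> h.py <<'E'
A=np.array([0.5802,0.1548]); PHI=np.deg2rad(10.25)
GAP=A-0.088*np.array([np.cos(PHI),np.sin(PHI)])
def st(tag=""): print(tag,"t",round(manip.current_time(),2),"p",np.round(manip.current_ee_pos(),4),"w",round(manip.current_grip_width(),3),"F",np.round(manip.current_force(),1))
def turn(K0,delta,yaw0,zk=0.062):
    "grip knob at jaw yaw0(deg), turn by delta deg"
    manip.set_gripper(0.5)
    manip.move_ptp([*A,0.16],Rdown(np.deg2rad(yaw0)))
    manip.move_l([*A,zk],max_speed=0.12); 
    manip.set_gripper(0.0,40); st("gripped")
    q=np.array(manip.current_qpos()); n=max(1,int(abs(delta)/60+.99))
    q[5]-=np.deg2rad(delta); manip.move_j(q)
    st("turned"); print("yaw err",np.rad2deg(np.arctan2(manip.current_tcp_rot()[1][1],manip.current_tcp_rot()[0][1]))-yaw0-delta)
    manip.set_gripper(0.5); manip.move_l([*A,0.16],max_speed=0.2)
def knobstate(name):
    k,im,d=shot("wrist",name)
    W=world(k,d); m=(W[...,2]>.08)&(W[...,2]<.1)&(abs(W[...,0]-A[0])<.05)&(abs(W[...,1]-A[1])<.05)
    print(name,cv2.minAreaRect((W[m][:,:2]*1000).astype(np.float32)))
    return k,im,d,W
E
python3 - <<'E'
from h import *
turn(222.0,40.25,-48)
manip.move_ptp([*(GAP+[-0.01,0]),0.25],Rdown(np.deg2rad(100.25)))
k,im,d,W=knobstate("d1")
m=(W[...,2]>.034)&(W[...,2]<.043)&(np.hypot(W[...,0]-GAP[0],W[...,1]-GAP[1])<.05)
print(cv2.minEnclosingCircle((W[m][:,:2]*1000).astype(np.float32)),W[m].mean(0),GAP); st()
E
```

```text
gripped t 9.17 p [0.5807 0.1548 0.0628] w 0.179 F [-1.2 -1.5  5.9]
turned t 9.88 p [0.5807 0.1548 0.0628] w 0.182 F [ 1.  -0.6 -0.8]
yaw err -0.15933396366212094
d1 ((579.4530639648438, 154.7692108154297), (51.01616287231445, 16.784940719604492), 82.643798828125)
((493.6971130371094, 139.82772827148438), 29.155242919921875) [0.4927955  0.1398729  0.03795716] [0.49360442 0.13914097]
 t 12.58 p [0.4836 0.1391 0.2496] w 0.505 F [ 0.2  0.8 -0.2]
```

View pics/d1.png

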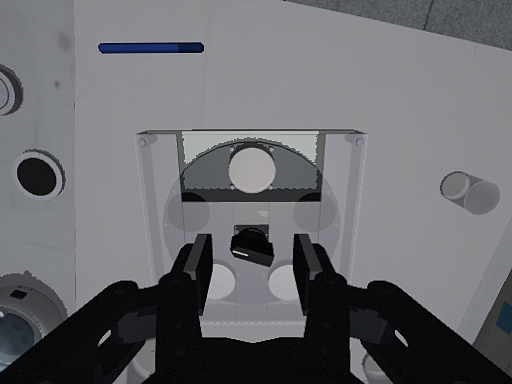

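Run:
```python
from h import *
for n,p,y in [("c1",[0.51981,0.14474,0.35966],100),("d1",[.4836,.1391,.2496],100.25)]:
    k,im,d=load(n); W=world(k,d); T=(W-np.array(p))@Rdown(np.deg2rad(y))
    m=(d>0)&(d<.19)&(abs(T[...,2])<.03)&(abs(T[...,1])<.06)
    x=T[m]; print(n,m.sum(),np.percentile(x[:,0],[50,90,98,100])*1000, "y of tips",np.unique((x[x[:,0]>np.percentile(x[:,0],95)][:,1]*1000).round(0)), "z",x[x[:,0]>np.percentile(x[:,0],95)][:,2].min(),x[:,2].max())
```

```text
c1 26688 [-75.99478327 -36.19342515 -19.65043988 -10.98079041] y of tips [-57. -56. -55. -54. -53. -50. -49. -48. -47. -46. -45. -44. -43.  42.
  43.  44.  45.  46.  47.  48.  49.  52.  53.  54.  55.  56.] z -0.011733718791137143 0.013187979918675433
d1 35905 [-72.28501352 -42.48789373 -14.7523524   -0.14641859] y of tips [-35. -34. -33. -32. -31. -30. -28. -27. -26. -25. -24. -23. -22. -21.
  21.  22.  23.  24.  25.  26.  27.  28.  30.  31.  32.  33.  34.  35.] z -0.012383675882367856 0.012443006131603979
```

```bash
cat >> h.py <<'E'
YG=PHI+np.pi/2
def pick(xy,z,yaw,op=0.95,zup=0.12,eff=35):
    manip.set_gripper(op)
    manip.move_ptp([*xy,zup],Rdown(yaw))
    manip.move_l([*xy,z],max_speed=0.1); st("down")
    manip.set_gripper(0.0,eff); st("grip")
    manip.move_l([*xy,0.18],max_speed=0.12); st("up")
def wristview(name):
    k,im,d=shot("wrist",name); R=np.array(manip.current_tcp_rot()); p=np.array(manip.current_ee_pos())
    W=world(k,d); T=(W-p)@R
    return k,im,d,W,T
E
python3 - <<'E'
from h import *
pick(np.array([.4937,.1396]),0.023,YG)
k,im,d,W,T=wristview("e1")
manip.dwell(0.1); st()
k2=shot("scene","e1s")
E
```

```text
down t 14.75 p [0.4941 0.1397 0.0236] w 0.95 F [ 0.2  0.4 -0.2]
grip t 15.12 p [0.494  0.1397 0.0238] w 0.661 F [-2.4 -1.2  9.4]
up t 16.57 p [0.4934 0.1395 0.1794] w 0.66 F [ 0.  -0.4 -0. ]
 t 16.73 p [0.4935 0.1396 0.1795] w 0.659 F [-0.1  0.4 -0.8]
```

View pics/e1.png

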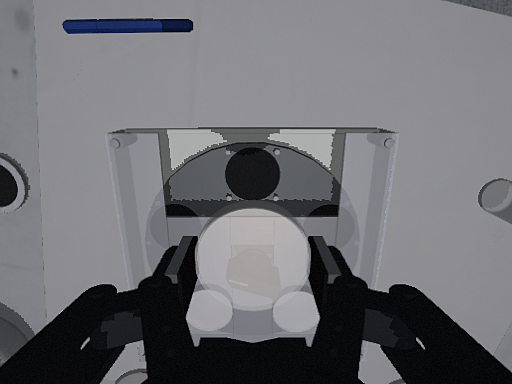

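```bash
cat >> h.py <<'E'
def darkmat(k,im,z,guess,rad=.05,thr=60):
    "centre of the black stand mat: image blob near the guess -> plane z"
    g=im.max(2); u,v=proj(k,[*guess,z]); 
    m=(g<thr).astype(np.uint8); n,lab,sts,cen=cv2.connectedComponentsWithStats(m)
    best=None
    for i in range(1,n):
        if sts[i,4]<150: continue
        pp=pix2plane(k,cen[i],z); dd=np.hypot(*(pp[:2]-guess))
        if dd<rad and (best is None or dd<best[0]): best=(dd,i)
    if best is None: return None
    c,_=cv2.findContours((lab==best[1]).astype(np.uint8),cv2.RETR_EXTERNAL,cv2.CHAIN_APPROX_NONE)
    c=max(c,key=len)[:,0]; P=np.array([pix2plane(k,p,z)[:2] for p in c])
    x,y,r=circfit(P); return np.array([x,y]),r
def circfit(P):
    M=np.c_[2*P,np.ones(len(P))]; s=np.linalg.lstsq(M,(P**2).sum(1),rcond=None)[0]
    return s[0],s[1],np.sqrt(s[2]+s[0]**2+s[1]**2)
def held(T,xlo=-.03,xhi=-.006):
    "circle fit of the top face rim of a held disc in tool yz"
    m=(T[...,0]>xlo)&(T[...,0]<xhi)&(np.hypot(T[...,1],T[...,2])<.032)&(abs(T[...,1])<.027)
    return m
E
python3 - <<'E'
from h import *
k,im,d=load("e1"); W=world(k,d); T=(W-np.array([.4935,.1396,.1795]))@Rdown(YG)
for uv in [(252,215),(252,230),(220,250),(252,300),(290,260),(270,230)]: print(uv,T[uv[1],uv[0]].round(4))
m=held(T); c=T[m]; print(m.sum(),c[:,0].mean(),np.percentile(c[:,1:],[1,50,99],axis=0)); 
pl=np.linalg.lstsq(np.c_[c[:,1:],np.ones(len(c))],c[:,0],rcond=None)[0]; print("tilt",pl)
S0=np.array([.576,-.1945])
manip.move_ptp([*S0,0.25],Rdown(np.pi/2))
k,im,d,W,T=wristview("f1"); st()
print(darkmat(k,im,.006,S0)); print(find("wrist","stand_top"),find("wrist","plate_c"))
E
```

```text
(252, 215) [-0.0136 -0.0003 -0.0253]
(252, 230) [-0.014  -0.0003 -0.0179]
(220, 250) [-0.0141 -0.0157 -0.0073]
(252, 300) [-0.0136 -0.0004  0.0219]
(290, 260) [-0.0136  0.0182 -0.0015]
(270, 230) [-0.0141  0.0081 -0.0179]
9923 -0.013747688628950337 [[-0.02585035 -0.02901624]
 [ 0.00015233 -0.00385841]
 [ 0.02586745  0.02570342]]
tilt [ 0.00051689 -0.02047574 -0.01381474]
 t 18.14 p [ 0.576  -0.1932  0.2497] w 0.658 F [-0.3  0.8 -0.3]
None
[([0.5606, -0.1467, 0.0044], 0.92)] [([0.4533, -0.1873, 0.0107], 0.96)]
```

View pics/f1.png

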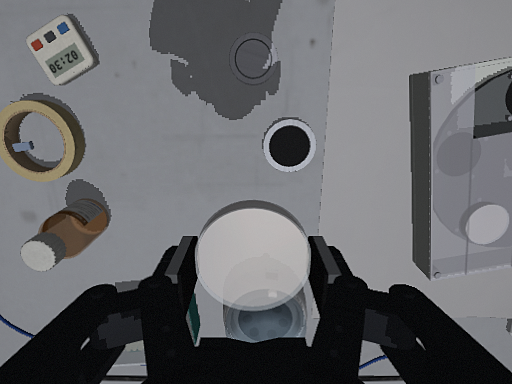

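```bash
cat >> h.py <<'E'
def heldfit(T):
    m=((T[...,0]>-.019)&(T[...,0]<-.009)&(abs(T[...,1])<.04)&(abs(T[...,2])<.045)).astype(np.uint8)
    m=cv2.morphologyEx(m,cv2.MORPH_OPEN,np.ones((5,5)))
    c,_=cv2.findContours(m,cv2.RETR_EXTERNAL,cv2.CHAIN_APPROX_NONE); c=max(c,key=len)[:,0]
    P=T[c[:,1],c[:,0]][:,1:]; P=P[(abs(P[:,0])<.022)]
    return np.round(circfit(P),4), P[:,1].min(),P[:,1].max()
E
python3 - <<'E'
from h import *
S=np.array([.5606,-.1467])
manip.move_ptp([*S,0.25],Rdown(np.pi/2)); manip.dwell(.2)
k,im,d,W,T=wristview("f2"); st()
print(darkmat(k,im,.006,S)); print(find("wrist","stand_top")); print(heldfit(T))
k,im,d=shot("top","f2t"); print(darkmat(k,im,.006,S)); print(find("top","stand_top"))
E
```

```text
t 18.81 p [ 0.5608 -0.1472  0.2499] w 0.663 F [ 0.3  0.  -0.5]
(array([ 0.56144753, -0.14568358]), np.float64(0.025843853495516097))
[([0.5585, -0.147, 0.0044], 0.56)]
(array([-0.    , -0.0006,  0.0286]), np.float64(-0.029403200072575627), np.float64(0.02839128024290427))
None
[]
```

View pics/f2.png

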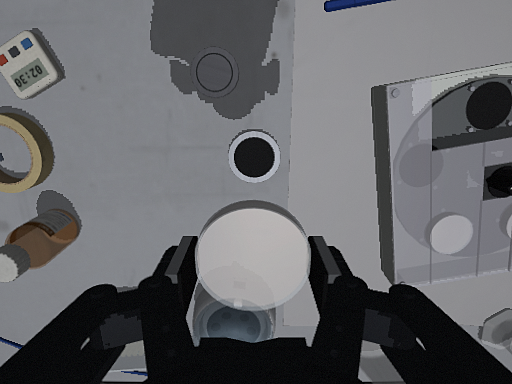

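```bash
cat >> h.py <<'E'
def place(xy,ztop,yaw=np.pi/2,op=0.9,off=0.001,zup=0.2):
    "put held disc down on level ztop; the disc bottom is at TCP z + ~0"
    manip.move_l([*xy,ztop+0.03],max_speed=0.15); st("above")
    manip.move_l([*xy,ztop+off],max_speed=0.04); st("down")
    manip.set_gripper(op); st("rel")
    manip.move_l([*xy,zup],max_speed=0.15)
E
python3 - <<'E'
from h import *
xy=[.5618,-.1458]
manip.move_ptp([*xy,0.12],Rdown(np.pi/2))
place(xy,.006)
manip.move_ptp([.5618-.0,-.1458,0.25],Rdown(np.pi/2))
k,im,d,W,T=wristview("g1"); st()
m=(W[...,2]>.013)&(W[...,2]<.03)&(np.hypot(W[...,0]-xy[0],W[...,1]-xy[1])<.045)
print(m.sum(),cv2.minEnclosingCircle((W[m][:,:2]*1000).astype(np.float32)),W[m].mean(0))
E
```

```text
above t 20.25 p [ 0.5627 -0.1461  0.0373] w 0.663 F [ 0.1 -0.7 -0. ]
down t 21.12 p [ 0.5619 -0.1458  0.0071] w 0.661 F [-0.7  1.   0.3]
rel t 21.47 p [ 0.5619 -0.1458  0.0071] w 0.901 F [-0.1  0.3 -0.6]
 t 23.27 p [ 0.5616 -0.1457  0.2494] w 0.898 F [-0.3  0.2 -0.1]
1637 ((561.7864990234375, -145.77932739257812), 29.217540740966797) [ 0.5608255  -0.14589662  0.01991907]
```

View pics/g1.png

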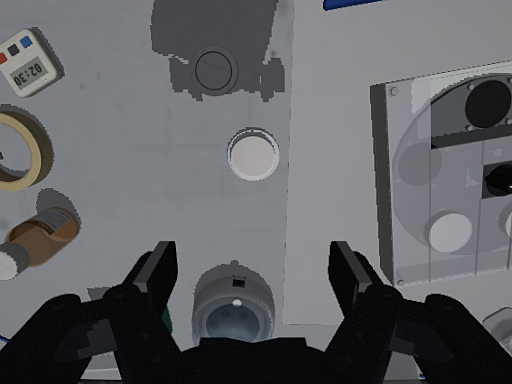

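Run:
```python
from h import *
turn(262.4,143.95,-7.7,zk=.064)
manip.move_ptp([*(GAP+[-0.01,0]),0.25],Rdown(YG))
manip.set_gripper(.95)
k,im,d,W=knobstate("h1")
m=(W[...,2]>.034)&(W[...,2]<.043)&(np.hypot(W[...,0]-GAP[0],W[...,1]-GAP[1])<.05)
print(cv2.minEnclosingCircle((W[m][:,:2]*1000).astype(np.float32)),W[m].mean(0),GAP); st()
```

```text
gripped t 26.91 p [0.5807 0.1549 0.0648] w 0.177 F [-0.4 -0.7  5.9]
turned t 29.06 p [0.5807 0.1548 0.0649] w 0.178 F [ 0.1 -0.3  0.7]
yaw err -0.045858903548918306
h1 ((579.603515625, 154.20486450195312), (50.9578857421875, 16.284440994262695), 45.73894500732422)
((492.60345458984375, 139.2206573486328), 29.248186111450195) [0.49154272 0.13918798 0.03802284] [0.49360442 0.13914097]
 t 31.23 p [0.4837 0.1391 0.2498] w 0.949 F [-0.1 -0.2 -0.2]
```

View pics/h1.png

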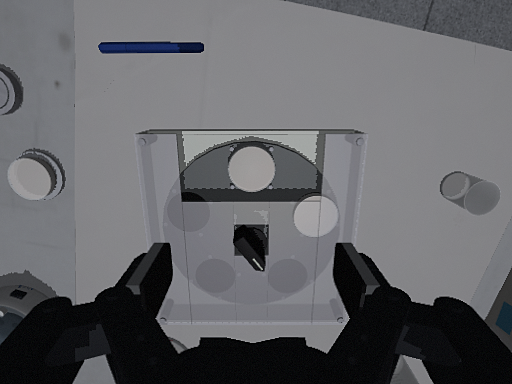

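```bash
cat >> h.py <<'E'
def pile(W,xy,ztop):
    m=(abs(W[...,2]-ztop)<.006)&(np.hypot(W[...,0]-xy[0],W[...,1]-xy[1])<.06)
    m=cv2.morphologyEx(m.astype(np.uint8),cv2.MORPH_OPEN,np.ones((3,3)))>0
    if m.sum()<100: return None
    (x,y),r=cv2.minEnclosingCircle((W[m][:,:2]*1000).astype(np.float32)); return x/1000,y/1000,r/1000,W[m][:,2].mean()
E
python3 - <<'E'
from h import *
pick(np.array([.4929,.1392]),0.023,YG)
xy=[.5618,-.1458]
manip.move_ptp([*xy,0.25],Rdown(np.pi/2)); manip.dwell(.2)
k,im,d,W,T=wristview("i1"); st(); print(heldfit(T),pile(W,xy,.021))
E
```

```text
down t 33.14 p [0.4933 0.1393 0.0236] w 0.952 F [ 0.2 -0.1  0.1]
grip t 33.51 p [0.4932 0.1393 0.0238] w 0.664 F [-3.3  0.3  8.1]
up t 34.97 p [0.4925 0.1391 0.1793] w 0.664 F [-0.6 -0.4  0.2]
 t 36.38 p [ 0.5619 -0.1449  0.2499] w 0.659 F [-0.6 -0.4 -0. ]
(array([ 0.0001, -0.0011,  0.0287]), np.float64(-0.030228625090153883), np.float64(0.02843239984101805)) (0.5617547607421876, -0.14589898681640626, 0.029225656509399414, np.float64(0.01996603864718476))
```

View pics/i1.png

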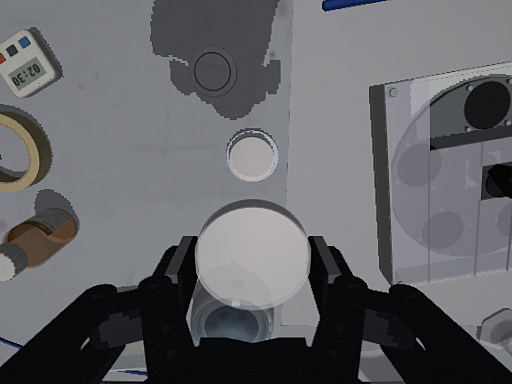

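Run:
```python
from h import *
xy=[.5624,-.1458]
manip.move_ptp([*xy,0.12],Rdown(np.pi/2))
place(xy,.021)
manip.move_ptp([.5618-.0,-.1458,0.25],Rdown(np.pi/2))
k,im,d,W,T=wristview("j1"); st(); print(pile(W,xy,.036))
```

```text
above t 37.57 p [ 0.5633 -0.1461  0.0524] w 0.658 F [ 0.5  0.4 -0.5]
down t 38.44 p [ 0.5625 -0.1458  0.0221] w 0.662 F [-0.3 -0.4  1. ]
rel t 38.78 p [ 0.5625 -0.1458  0.0221] w 0.9 F [-0.   0.5 -0.2]
 t 40.48 p [ 0.5616 -0.1457  0.2494] w 0.895 F [-1.2 -0.7 -0.6]
(0.5619151611328125, -0.14588938903808593, 0.02917987060546875, np.float64(0.03489389225112351))
```

View pics/j1.png

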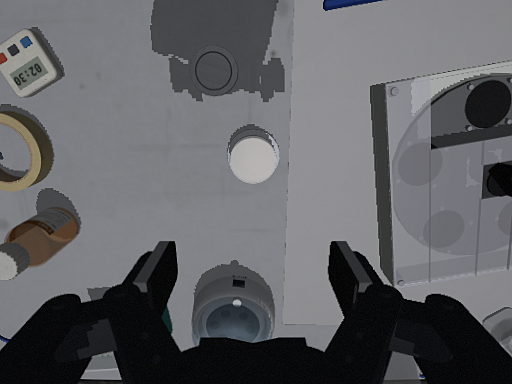

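Run:
```python
from h import *
turn(46.1,72.1,46.1-90,zk=.064)
manip.move_ptp([*(GAP+[-0.01,0]),0.25],Rdown(YG))
manip.set_gripper(.95)
k,im,d,W=knobstate("l1")
m=(W[...,2]>.034)&(W[...,2]<.043)&(np.hypot(W[...,0]-GAP[0],W[...,1]-GAP[1])<.05)
c=cv2.minEnclosingCircle((W[m][:,:2]*1000).astype(np.float32)); print(c,W[m].mean(0),GAP); st()
assert abs(c[1]-29.2)<.8
p=np.array(c[0])/1000
pick(p+[.0003,0],0.023,YG)
xy=[.5619,-.1459]
manip.move_ptp([*xy,0.25],Rdown(np.pi/2)); manip.dwell(.2)
k,im,d,W,T=wristview("l2"); st(); print(heldfit(T),pile(W,xy,.036))
```

```text
gripped t 44.63 p [0.5807 0.1548 0.0648] w 0.177 F [-1.3 -2.1  5.5]
turned t 45.78 p [0.5808 0.1548 0.0649] w 0.181 F [ 1.8 -0.4 -0.7]
yaw err -0.08024891173266724
l1 ((580.0702514648438, 154.24813842773438), (16.64208984375, 51.74176788330078), 27.539276123046875)
((494.4779357910156, 139.15072631835938), 29.143272399902344) [0.49355769 0.1390897  0.0379661 ] [0.49360442 0.13914097]
 t 48.45 p [0.4836 0.1391 0.25  ] w 0.955 F [-0.   1.2 -0. ]
down t 50.37 p [0.4952 0.1392 0.0236] w 0.948 F [ 0.1  0.3 -0.9]
grip t 50.73 p [0.4951 0.1392 0.0238] w 0.662 F [-2.6 -0.8  8.8]
up t 52.19 p [0.4944 0.1391 0.1793] w 0.662 F [ 0.4 -0.9 -0. ]
 t 53.59 p [ 0.562  -0.145   0.2499] w 0.656 F [-0.2 -0.5 -0.5]
(array([-0.0003, -0.001 ,  0.0286]), np.float64(-0.02999117886156227), np.float64(0.028020808590292687)) (0.5617490234375, -0.1458607482910156, 0.02907286262512207, np.float64(0.034911294394300116))
```

View pics/l1.png

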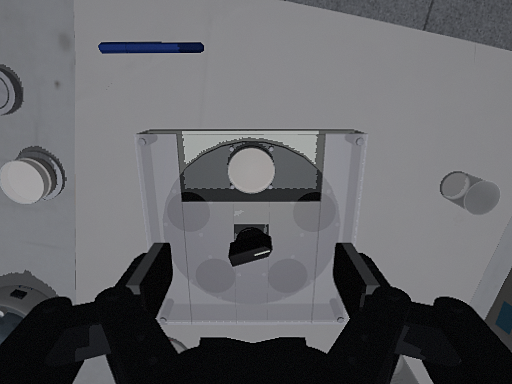

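View pics/l2.png

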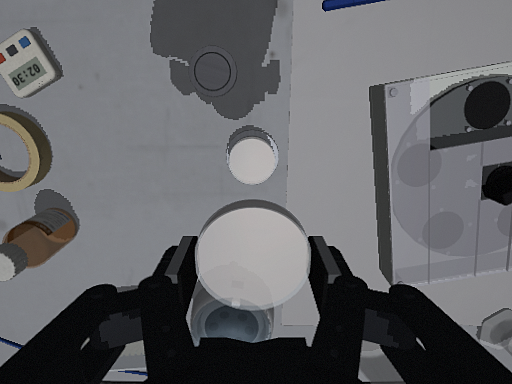

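Run:
```python
from h import *
xy=[.5623,-.1459]
manip.move_ptp([*xy,0.13],Rdown(np.pi/2))
place(xy,.036)
manip.move_ptp([.5618-.0,-.1458,0.25],Rdown(np.pi/2))
k,im,d,W,T=wristview("m1"); st(); print(pile(W,[.5619,-.1459],.051))
manip.move_ptp([.455,-.187,0.25],Rdown(np.pi/2)); manip.dwell(.2)
k,im,d,W,T=wristview("m2"); print(pile(W,[.453,-.187],.0135)); print(find("wrist","plate_c"))
```

```text
above t 54.72 p [ 0.5632 -0.1462  0.0675] w 0.66 F [-1.2 -0.1 -0. ]
down t 55.59 p [ 0.5624 -0.1459  0.0371] w 0.662 F [ 0.8 -0.1 -0.4]
rel t 55.93 p [ 0.5624 -0.1459  0.0371] w 0.902 F [-0.8 -0.   0.1]
 t 57.53 p [ 0.5616 -0.1457  0.2493] w 0.896 F [-0.5 -0.2 -0.7]
(0.5619298706054687, -0.1459295349121094, 0.029185319900512697, np.float64(0.04979447802486918))
(0.45692800903320313, -0.1926891632080078, 0.028799812316894532, np.float64(0.013252122938207196))
[([0.4523, -0.1882, 0.0098], 0.89)]
```

View pics/m1.png

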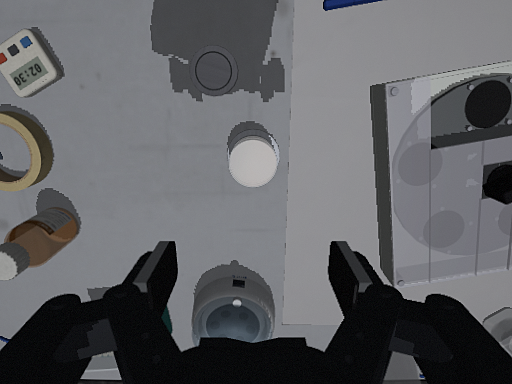

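View pics/m2.png

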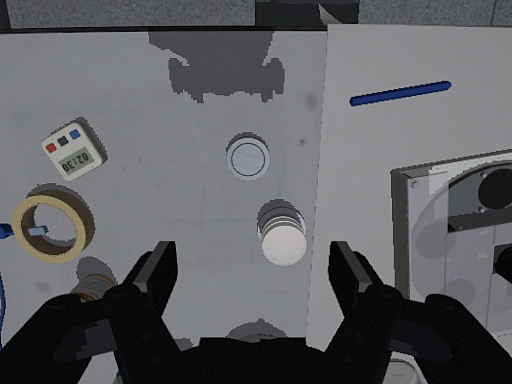

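Run:
```python
from h import *
k,im,d=load("m2"); W=world(k,d)
print(pix2plane(k,(248,158),.014), proj(k,[.4523,-.188,.014]),proj(k,[.4569,-.1927,.014]))
m=(W[...,2]>.009)&(W[...,2]<.018)&(np.hypot(W[...,0]-.454,W[...,1]+.189)<.045)
out=im.copy(); out[m]=[255,0,0]
cv2.imwrite("pics/m2z.png",cv2.resize(np.hstack([im[110:210,198:298],out[110:210,198:298]])[:,:,::-1],None,fx=4,fy=4,interpolation=cv2.INTER_CUBIC))
print((d[110:210,198:298]==0).sum(),cv2.minEnclosingCircle((W[m][:,:2]*1000).astype(np.float32)))
```

```text
[ 0.45530831 -0.19239989  0.014     ] [251.42007958 155.69188291] [247.77221915 159.21673825]
36 ((456.9280090332031, -192.6891632080078), 28.79981231689453)
```

View pics/m2z.png

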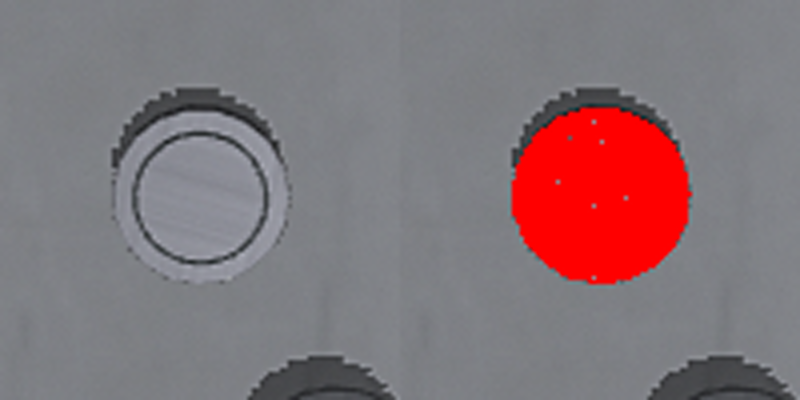

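Run:
```python
from h import *
pick(np.array([.4572,-.1927]),0.0,np.pi/2,eff=70)
xy=[.5619,-.1459]
manip.move_l([.50,-.17,0.25],max_speed=.2); st()
manip.move_ptp([*xy,0.25],Rdown(np.pi/2)); manip.dwell(.2)
k,im,d,W,T=wristview("n2"); st(); print(heldfit(T),pile(W,xy,.051))
```

```text
down t 60.52 p [ 0.4575 -0.1929  0.0005] w 0.95 F [0.5 0.6 0.4]
grip t 60.9 p [ 0.4575 -0.1928  0.0012] w 0.643 F [-4.9  2.8 17.3]
up t 62.55 p [ 0.4569 -0.1926  0.1794] w 0.639 F [-0.5  0.4 -1.2]
 t 63.12 p [ 0.4992 -0.1699  0.2488] w 0.643 F [-0.2  0.5 -1.2]
 t 63.75 p [ 0.5611 -0.1464  0.2498] w 0.637 F [ 0.4 -0.4 -1.3]
(array([-0.0002, -0.0008,  0.0283]), np.float64(-0.029693364001681807), np.float64(0.028065446300911186)) (0.561841552734375, -0.14601158142089843, 0.02915938186645508, np.float64(0.04978702365104649))
```

View pics/n2.png

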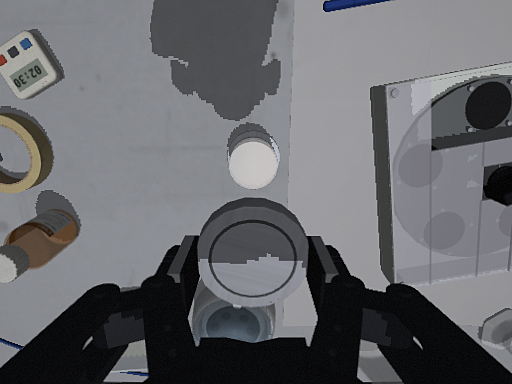

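Run:
```python
from h import *
xy=[.5622,-.1458]
manip.move_ptp([*xy,0.15],Rdown(np.pi/2))
k,im,d,W,T=wristview("o0"); print(heldfit(T)); st()
place(xy,.051,off=.002)
manip.move_ptp([.5618-.0,-.1458,0.25],Rdown(np.pi/2)); manip.dwell(.2)
k,im,d,W,T=wristview("o1"); st(); print(pile(W,[.5619,-.1459],.065)); shot("scene","o1s")
```

```text
(array([-0.    , -0.0013,  0.0281]), np.float64(-0.029656177424860656), np.float64(0.02830652726453815))
 t 64.28 p [ 0.5632 -0.1463  0.1521] w 0.641 F [ 1.5  0.2 -0.8]
above t 64.89 p [ 0.563  -0.1461  0.0823] w 0.637 F [-0.7  0.7 -1.8]
down t 65.74 p [ 0.5623 -0.1459  0.0531] w 0.636 F [ 0.3  0.2 -2. ]
rel t 66.09 p [ 0.5623 -0.1458  0.0532] w 0.9 F [-0.1  1.1  0.6]
 t 67.79 p [ 0.5613 -0.1457  0.2487] w 0.905 F [ 0.5 -0.2  0.8]
(0.5618356323242187, -0.14625686645507813, 0.028839298248291016, np.float64(0.06400023325986384))
```

View pics/o1.png

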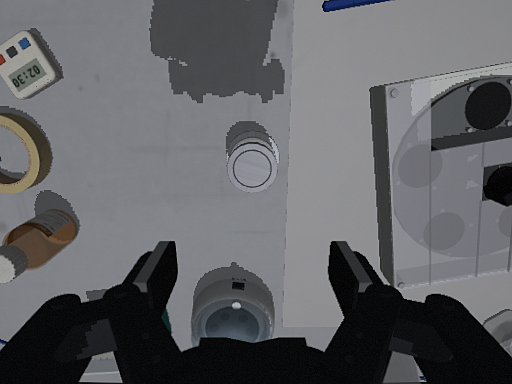

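Run:
```python
from h import *
turn(118.1,72.2,28.1,zk=.064)
manip.move_ptp([0.52,0.145,0.30],Rdown(YG)); manip.dwell(.2)
k,im,d,W=knobstate("p1"); st()
m=(W[...,2]>.043)&(W[...,2]<.056)&(abs(W[...,0]-.58)<.2)&(abs(W[...,1]-.155)<.2)
m=cv2.morphologyEx(m.astype(np.uint8),cv2.MORPH_OPEN,np.ones((3,3)))>0
print(cv2.minAreaRect((W[m][:,:2]*1000).astype(np.float32)))
cv2.imwrite("pics/p1z.png",cv2.resize(im[90:290,140:370,::-1],None,fx=3,fy=3,interpolation=cv2.INTER_CUBIC))
```

```text
gripped t 70.99 p [0.5807 0.155  0.0648] w 0.181 F [-0.4 -0.1  6. ]
turned t 72.14 p [0.5806 0.1548 0.0648] w 0.176 F [-0.3 -1.9  0.7]
yaw err -0.07726887263835636
p1 ((579.7633056640625, 155.0328369140625), (50.452266693115234, 15.166748046875), 9.9691162109375)
 t 74.05 p [0.52   0.1449 0.2985] w 0.501 F [-0.2  1.   0.3]
((581.0980834960938, 154.58172607421875), (269.19415283203125, 270.2862854003906), 10.195971488952637)
```

View pics/p1z.png

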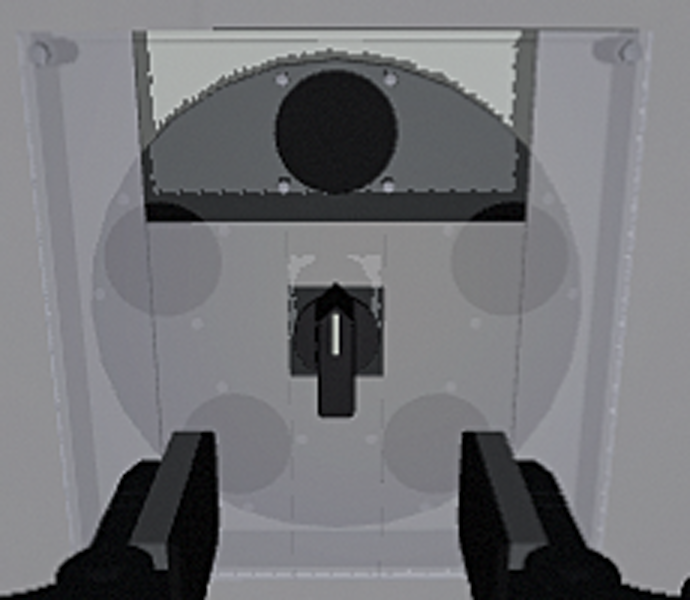

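Run:
```python
from h import *
manip.move_ptp([.40,-.146,0.25],Rdown(np.pi/2)); manip.dwell(.3)
k,im,d,W,T=wristview("q1"); st(); print(pile(W,[.5619,-.1459],.065))
cv2.imwrite("pics/q1z.png",cv2.resize(im[120:300,160:350,::-1],None,fx=3,fy=3,interpolation=cv2.INTER_CUBIC))
k,im,d=shot("scene","q1s")
cv2.imwrite("pics/q1sz.png",cv2.resize(im[100:260,130:410,::-1],None,fx=2.8,fy=2.8,interpolation=cv2.INTER_CUBIC))
```

```text
t 75.61 p [ 0.4002 -0.1457  0.25  ] w 0.505 F [-1.   0.1 -0.6]
(0.561988037109375, -0.14677937316894532, 0.02946267509460449, np.float64(0.06402760311490892))
```

View pics/q1z.png

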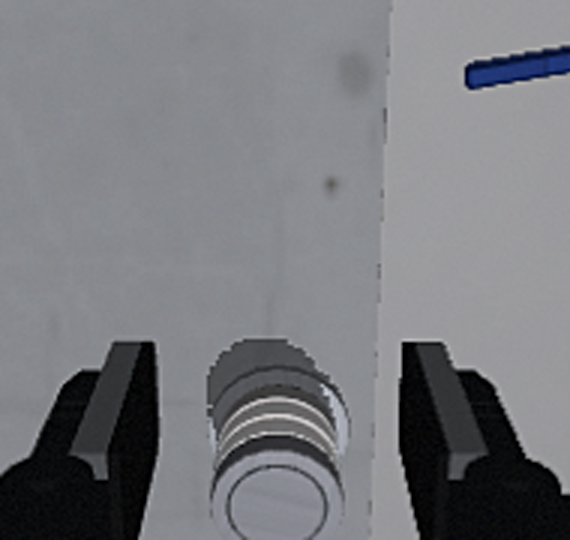

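View pics/q1sz.png

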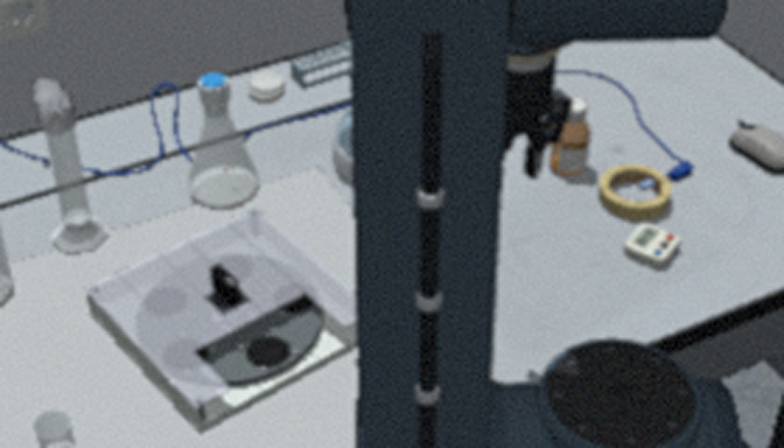

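Run:
```python
from h import *
for n in ["f2","g1","o1","q1"]:
    k,im,d=load(n); W=world(k,d)
    bm=(np.hypot(W[...,0]-.5618,W[...,1]+.146)>.05)&(np.hypot(W[...,0]-.5618,W[...,1]+.146)<.08)
    zb=np.median(W[bm][:,2])
    m=(W[...,2]-zb>.003)&(W[...,2]-zb<.0095)&(np.hypot(W[...,0]-.5618,W[...,1]+.146)<.05)
    P=W[m][:,:2]
    h=cv2.convexHull((P*1000).astype(np.float32))[:,0]
    print(n,zb.round(4),m.sum(),cv2.minEnclosingCircle((P*1000).astype(np.float32)))
k,im,d=load("q1")
o=im.copy()
for c,z,r,col in [((.5618,-.1459),.006,.035,(255,0,0)),((.5618,-.1459),.051,.029,(0,255,0)),((.5618,-.1459),.065,.029,(0,0,255))]:
    pts=np.array([proj(k,[c[0]+r*np.cos(a),c[1]+r*np.sin(a),z]) for a in np.linspace(0,6.3,200)])
    if z==.006: big=cv2.resize(o,None,fx=4,fy=4,interpolation=cv2.INTER_CUBIC)
    cv2.polylines(big,[((pts+.5)*4-.5).round().astype(np.int32)],False,col,1)
cv2.imwrite("pics/q1o.png",big[4*220:4*310,4*210:4*295,::-1])
```

```text
f2 0.315 2180 ((557.7430419921875, -138.8524932861328), 44.075923919677734)
g1 0.3145 1213 ((561.47216796875, -146.03688049316406), 45.70294952392578)
o1 0.3123 1146 ((560.7517700195312, -145.80274963378906), 45.729225158691406)
q1 -0.0031 385 ((561.0435791015625, -145.5453338623047), 35.014671325683594)
```

View pics/q1o.png

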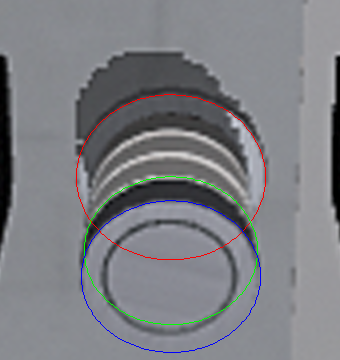

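Run:
```python
from h import *
print(manip.current_time()); print(manip.sign_off())
```

```text
75.6583
the job is handed in; nothing more can be done
None
```

The job is done and was handed in at 75.7 s. The run had three dishes; I brought each to the cut-out with the knob and stacked them on the stand. The steel plate went on top, and the empty carousel is parked with the knob's point at the cut-out.

- **Stand moved:** the stand was knocked about 5 cm aside before the first placement. I found this in the wrist picture and built the pile on its new position.
- **Pile:** the last dish measured at (0.5619, −0.1459), and the stand underneath at (0.5610, −0.1455), so the pile is within about 1 mm of the middle. The plate read 0.4 mm off the last dish in one view and 0.9 mm in another. Its top is at the expected height.
- **Parking:** the knob bar measured 9.97° against 10.2° for the housing, with its point towards the cut-out and all five pockets seen empty.
- **Disagreement:** the trained network put the plate about 6 mm from where the depth fit did. I used the depth fit, and the plate came up centred in the grip.
- **Not seen:** I noticed no grip slackening. The bystanders looked untouched in the pictures, but I did not measure their positions again at the end.

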